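# Pump the bench clamp up to a clay block and hold it

## Robot

A 6-joint arm with a two-finger parallel gripper is mounted at the origin on the work surface; the furniture and walls round the work are solid. World frame = base frame: x ahead of the robot, y to its left, z up, the work surface at z = 0. Lengths are in m, angles in degrees, forces in N, time in s.
With the tool pointing down it reaches from about 0.25 to 0.725 m from the base axis. Payload 9.7 kg.
Tool frame: the origin (TCP) lies between the finger pads; the fingertips stand bot.tcp_to_tips ahead of it and the grasp point (between the pads) lies 11 mm behind it (bot.tcp_to_tips is the distance from the TCP to the fingertips, in m); z points along the fingers, y is the line along which they close (so a half turn about z gives the same grasp; the last joint's range is limited). The gripper opens to 85 mm and grips with 20 to 120 N. Pads are 22 mm wide; open, the fingers measure 114 mm over their backs; the gripper's body (76 mm by 85 mm) begins 54 mm behind the grasp point. The pads swing forward as they close: fully open they stand 13 mm farther back than shut.
Start: joints at [-66.062, 4.979, 10.078, 95.1, 0, 90], TCP at [0.223, -0.503, 0.239] pointing down, gripper open.
Joint ranges: [-179.16, 179.16], [-48.56, 103.87], [-65.8, 70.77], [-126.05, 130.52], [-82.76, 87.17], [-180, 180]. Speed limits (degrees/s): [127.2, 127.2, 147.25, 180, 180, 180].

## Interface

Orientations are given as [roll, pitch, yaw] about the fixed x, y, z axes, in that order (R = Rz(yaw) Ry(pitch) Rx(roll)).
In Python, from workcell import bot gives the robot as it stands. The module is installed in compiled form; this text tells all that it offers.
- The arm moves only by the tool carry_out, never from a script. Its arguments are lists of equal length, an entry for each row: "linear": the shift along the world's x, y, z normalised to -1 to 1, where 1 is 2 cm, a list of three; "rotation": the turn, a rotation vector about the world's x, y, z normalised to -1 to 1, where 1 is 8 degrees, a list of three; "grip": the closure, from -1 (fully open) to 1 (shut). In form: {"linear": [[tx, ty, tz], ...], "rotation": [[rx, ry, rz], ...], "grip": [grip, ...]}. A call has 1 to 12 rows; each row shifts and turns the commanded pose from where the row before left it; what a row does not reach is not made up. A row lasts 1/10 s, in which the tool goes at most 50 mm and 8.59 degrees, less where a joint would pass 70% of its speed; a pose out of reach is approached as far as the arm can. A call with a number of a shift or a turn outside -1 to 1 is refused whole. A call with a gripper value outside its range is refused whole. The fingers move at their own pace and stop on an object; "grip_force" is the grip in N (left out, the last holds). Time passes only in rows, so rows that do not move let the fingers close. It gives the time, the measured TCP pose, the force, the opening and the grip force at its end, in the units of the state.
- bot.get_obs(): the state, without advancing time (a new reading comes with each control period).
- bot.camera(name): name is "side" or "top" or "wrist"; returns the picture (480x640x3 uint8, blue, green, red); there is no depth.
- bot.camera_model(name): a dict with "fx", "fy", "cx", "cy" (pixels), "camera_from_world" (4x4, takes a point from world to camera coordinates). Camera axes: x right, y up, looking along -z (the intrinsics and any distortion apply to the point x, -y, -z); pixel columns grow to the right and rows downward; lengths in m; the calibration is good to about 2 mm. A picture is of the moment at which its call begins: read the wrist's pose just before it. camera_model takes no time and is no camera call; for the wrist camera it gives the pose at the moment of the call.
- bot.job_done(): hands the job in; it is judged then, once.
The state is a dict: "time": time; "q": joint angles; "qd": joint speeds; "joint_efforts": joint torques, N m; "ee_pos": TCP position; "tcp_rot": TCP orientation; "wrist_force": force on the tool from outside, world axes, zero at the start; "torque": the same for the moment, N m; "opening": finger opening in m; "grasp_force": force on a finger pad.
Only numpy, scipy, OpenCV 4.12 (cv2) and the standard library are available. Lean on these libraries where they do the work, as an engineer would, in place of code of your own. Each camera call takes 0.05 s, during which the arm holds its last target. There are 200 camera calls.

## Task

I want to carve the small rectangular clay block: lay it flat and lengthwise between the jaws of the bar clamp, in line with the bar, and let go of it. Then pump the clamp's trigger towards the upright handle, letting it spring back between squeezes, until the sprung pad bears firmly on the block and pins it against the fixed jaw with its spring clearly pressed in but not near the end of its travel, since that would crush the clay. Finish while still holding the trigger squeezed; move the jaw only by the trigger and leave the other pieces where they lie.

Things in the scene. Friction and masses are not known exactly. Their poses are not given: they have to be found in the camera images.
- block: the small rectangular block of brown clay, 26 x 58 x 27 mm (x, y, z), 70 g, slightly uneven faces, long axis y; the origin is the centre of its underside. Starts lying flat on the table, left of the clamp.
- clamp: one-hand bar clamp on a wooden board (96 mm in x, y from -182 to +134 mm, 14 mm thick), fixed to the table. Origin: on the table, under the bar's centre line; +y is the way the jaw advances. At the +y end the steel fixed jaw; then the sliding jaw; then the housing (y -138 to -64 mm, 38 mm wide, top at z = 88 mm), over which stand the trigger and, behind it, the wooden handle.
- nest (a point): point on the board's top face (14 mm above the table) on the centre line between the jaws, at y = +60 mm in the clamp's frame; axes as the clamp's. The block belongs here, its long axis along y.
- fixed_jaw_face (a point): middle of the fixed jaw's face, at y = +105 mm in the clamp's frame, 34 mm above the table; the jaw is 52 mm wide, its top at 54 mm
- pad_face (a point): centre of the front face of the sprung pad (rubber plate 42 mm wide, 28 mm high, z = 17 to 45 mm) carried by the sliding jaw; at y = jaw - pad in the clamp's frame (jaw and pad being those joint values), 28 mm above the table
- trigger_grip (a point): middle of the trigger's outer face (the side towards the jaws), 130 mm above the table, 50 mm above the trigger's hinge; at y = -80 mm in the clamp's frame when released and -100 mm when fully squeezed. The trigger is 20 mm wide and reaches up to 145 mm.
- handle_grip (a point): middle of the fixed handle's back face, 130 mm above the table, at y = -130 mm in the clamp's frame. The handle is a post 24 mm wide, 14 mm thick, its top at 149 mm; trigger and handle together measure 50 mm over the outside when released, 30 mm when fully squeezed.
- trigger (a joint): 0 released, 0.40 rad squeezed fully towards the handle. A spring returns it (1.5 to 3 N). Squeezing drives the jaw by a pawl on 6 mm teeth, 34 mm per rad (about 13 mm a full squeeze) after up to 6 mm of lost motion; on the way back the pawl slips. Moving the free jaw takes about 6 N at the trigger; 11 to 14 N presses the pad 4 to 9 mm in.
- jaw (a joint): advance of the sliding jaw towards the fixed jaw, 0 to 0.068 m; starts between 0 and 0.025. Opening between pad and fixed jaw = 0.105 - jaw + pad (m). A light brake (5 N) keeps the jaw where it is when the trigger is let go, but no greater pressure: the pad's spring then pushes the jaw back until about 5 N is left.
- pad (a joint): how far the sprung pad is pressed into the jaw: 0 free, 0.014 m solid. Force about 2.4 N + 1.2 N per mm. Aim at the middle of its travel, 3 to 11 mm; beyond 12.5 mm the clay is crushed.
- mushroom: bystander: brown clay mushroom, 62 mm wide, 60 mm high, origin under its centre
- cutter: bystander: tin ring cutter, 69 mm across, 31 mm high, origin under its centre
- heart: bystander: flat clay heart, 55 x 61 x 12 mm, origin under its centre
- rib: bystander: flat wooden kidney-shaped rib, 71 x 116 x 8 mm, origin under its centre
- pebble: bystander: oval clay pebble, 45 x 68 x 24 mm, origin under its centre
- snake: bystander: coiled clay snake, 74 x 84 x 22 mm, origin under its centre

How it is judged:
By the outcome, as a careful person would: the job done as asked, in the order asked, and still so for the second after the job is handed in, while the arm keeps its last pose, push and grip.
It also fails if it takes over 72 s, if anything falls off the work surface, if the arm or the gripper's body presses on something with over 40 N, if the wrist force passes 120 N, or if a joint passes its speed limit or range.

## Working session

There is one attempt and no reset: what is moved stays moved. The work goes in short steps, Python scripts to look and compute and a tool call to move; the robot and the scene stay as the last step left them, time stands still between calls to the robot, and variables do not carry over. Pictures are saved under pics/ and viewed, at most 10 in all, crops included, and the job is handed in when it is done.

Besides the shell and the picture viewer there is one more tool, called after "Call:" as name(argument=value, ...) on one line, values as JSON. carry_out: Moves the arm, as the interface text tells. Its arguments: {"type":"object","properties":{"linear":{"type":"array","items":{"type":"array","items":{"type":"number"}}},"rotation":{"type":"array","items":{"type":"array","items":{"type":"number"}}},"grip":{"type":"array","items":{"type":"number"}},"grip_force":{"type":"number"}},"required":["linear","rotation","grip"]}

```bash
mkdir -p pics
cat > h.py <<'E'
import numpy as np, cv2
from workcell import bot
def ray(m,u,v):
    T=np.array(m["camera_from_world"]);R=T[:3,:3];c=-R.T@T[:3,3]
    d=R.T@np.array([(u-m["cx"])/m["fx"],-(v-m["cy"])/m["fy"],-1]);return c,d
def onz(m,u,v,z):
    c,d=ray(m,u,v);return c+d*(z-c[2])/d[2]
def proj(m,p):
    T=np.array(m["camera_from_world"]);q=T[:3,:3]@np.array(p)+T[:3,3]
    return m["cx"]+m["fx"]*q[0]/-q[2], m["cy"]-m["fy"]*q[1]/-q[2]
E
python3 - <<'E'
from h import *
for n in("top","side"):
    cv2.imwrite(f"pics/{n}0.png",bot.camera(n)); m=bot.camera_model(n); print(n,{k:(np.round(v,3).tolist()) for k,v in m.items() if not isinstance(v,str)})
print(bot.get_obs(), bot.tcp_to_tips)
E
```

```text
top {'fx': 443.855, 'fy': 443.855, 'cx': 322.71, 'cy': 238.261, 'camera_from_world': [[-0.011, -1.0, -0.03, 0.132], [0.98, -0.017, 0.196, -0.529], [-0.196, -0.027, 0.98, -1.019], [0.0, 0.0, 0.0, 1.0]]}
side {'fx': 493.927, 'fy': 493.927, 'cx': 320.427, 'cy': 233.327, 'camera_from_world': [[-1.0, -0.008, -0.018, 0.535], [-0.011, -0.505, 0.863, -0.047], [-0.016, 0.863, 0.505, -1.412], [0.0, 0.0, 0.0, 1.0]]}
{'time': 0.1, 'q': array([-6.60592315e+01,  5.01006744e+00,  1.00396237e+01,  9.50998372e+01,
        2.57302980e-03,  9.00005126e+01]), 'qd': array([-0.04832724, -0.18585584,  0.06801018, -0.0671209 ,  0.01100728,
       -0.05149737]), 'joint_efforts': array([ 2.21554983e-03, -5.21560085e+01,  4.65653908e+01,  1.60135265e-02,
        1.21835274e-04, -8.93413386e-06]), 'ee_pos': array([ 0.22311924, -0.50250085,  0.23863927]), 'tcp_rot': array([-1.79929719e+02, -2.57239910e-03,  2.39402528e+01]), 'wrist_force': array([ 0.08504884, -0.1312153 ,  0.05680822]), 'torque': array([ 0.02776645, -0.00847121,  0.01997324]), 'grasp_force': 0.0, 'opening': 0.0852688506992535} 0.008
```

View pics/top0.png

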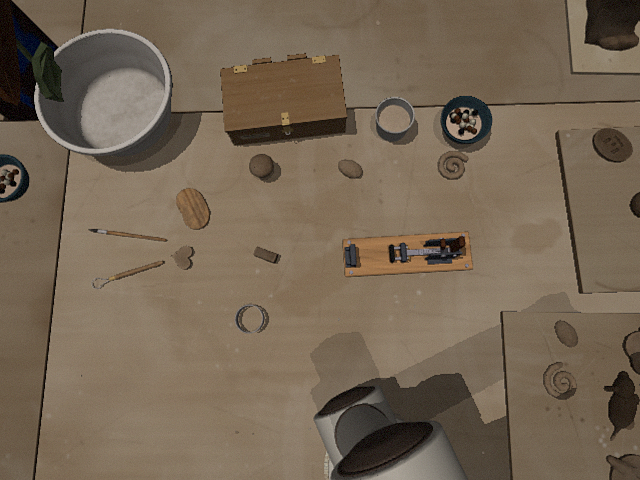

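View pics/side0.png

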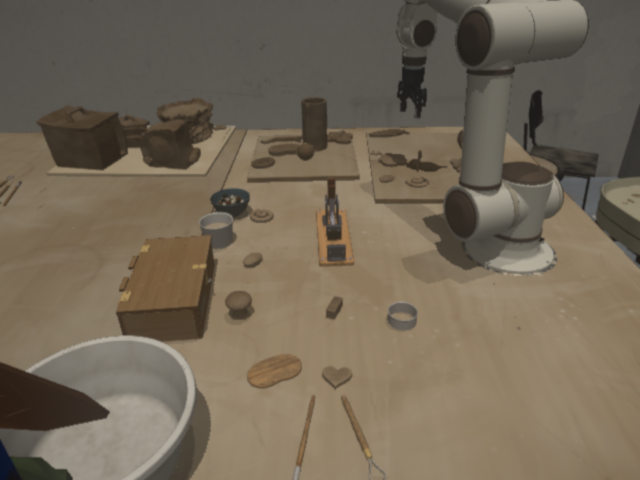

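Top view: block at about (267,255). The clamp board spans (343–471, 233–277), with the fixed jaw on its left (+y) and the handle at about (458,243). In the side view the clamp is at (335,235) and the block at (334,307).

Run:
```python
from h import *
im=cv2.imread("pics/top0.png"); m=bot.camera_model("top")
hsv=cv2.cvtColor(im,cv2.COLOR_BGR2HSV)
print("hsv board",hsv[270,400],"block",hsv[255,267],"table",hsv[285,290])
def big(mask,roi):
    x0,y0,x1,y1=roi; k=np.zeros_like(mask);k[y0:y1,x0:x1]=mask[y0:y1,x0:x1]
    cs,_=cv2.findContours(k,cv2.RETR_EXTERNAL,cv2.CHAIN_APPROX_NONE);return max(cs,key=cv2.contourArea)
b=big(((hsv[...,1]>110)&(hsv[...,2]>110)).astype(np.uint8)*255,(325,215,490,295))
r=cv2.minAreaRect(b);print(r)
c=np.array([onz(m,u,v,.014)[:2] for u,v in cv2.boxPoints(r)]);print(np.round(c,4),[np.linalg.norm(c[i]-c[i-1]).round(4) for i in range(4)])
med=np.median(im[235:275,240:295].reshape(-1,3),0)
d=np.abs(im.astype(int)-med).sum(2)
k=big((d>70).astype(np.uint8)*255,(245,238,290,272)); r=cv2.minAreaRect(k);print(r)
for z in(0,.027):
    c=np.array([onz(m,u,v,z)[:2] for u,v in cv2.boxPoints(r)]);print(np.round(c,4),c.mean(0),[np.linalg.norm(c[i]-c[i-1]).round(4) for i in range(4)])
a=cv2.resize(im[215:295,330:490],None,fx=5,fy=5,interpolation=cv2.INTER_CUBIC);e=cv2.resize(im[235:275,240:300],None,fx=5,fy=5,interpolation=cv2.INTER_CUBIC)
o=np.zeros((600,800,3),np.uint8);o[:400]=a;o[400:,:300]=e;
s=cv2.imread("pics/side0.png");s=cv2.resize(s[175:225+50,300:370],None,fx=2,fy=2);o[400:,400:540]=s
cv2.imwrite("pics/z.png",o)
```

```text
hsv board [ 14 130 157] block [17 98 81] table [ 15  82 130]
((407.24139404296875, 253.6034698486328), (37.75825881958008, 128.07272338867188), 86.633544921875)
[[ 0.5373  0.0766]
 [ 0.5511 -0.2424]
 [ 0.4565 -0.2407]
 [ 0.4425  0.073 ]] [np.float64(0.0949), np.float64(0.3194), np.float64(0.0946), np.float64(0.314)]
((266.6109924316406, 255.19876098632812), (26.569927215576172, 10.618093490600586), 20.22486114501953)
[[0.4999 0.305 ]
 [0.5254 0.2962]
 [0.5007 0.2323]
 [0.4754 0.2414]] [0.50034004 0.26872081] [np.float64(0.0682), np.float64(0.027), np.float64(0.0685), np.float64(0.0269)]
[[0.4955 0.2999]
 [0.5204 0.2913]
 [0.4963 0.229 ]
 [0.4716 0.2378]] [0.49593691 0.2644995 ] [np.float64(0.0665), np.float64(0.0264), np.float64(0.0668), np.float64(0.0262)]
```

View pics/z.png

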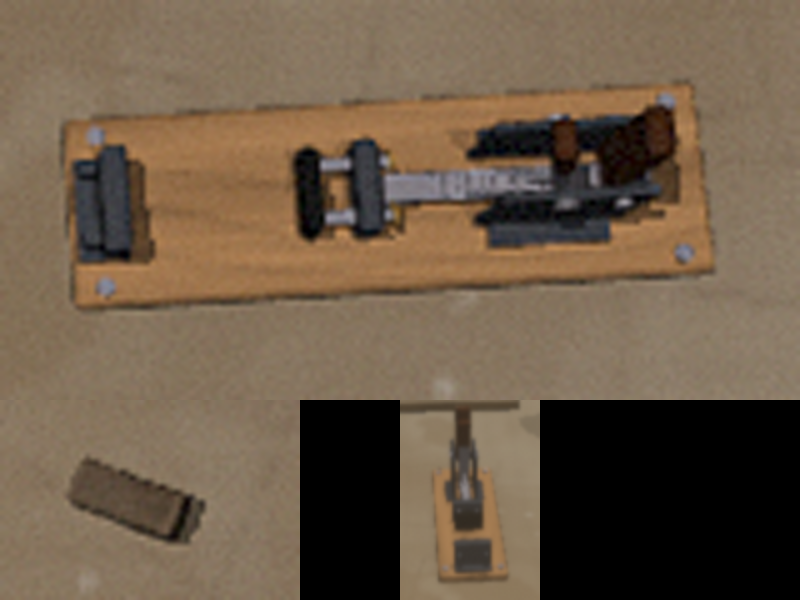

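The board measures 0.095 x 0.317 m, which matches the given size. The clamp's yaw is about 2.5°, its origin about (0.496, -0.059), and the nest about (0.493, 0.000). The block is near (0.498, 0.268) at a yaw of about -21°. I'll move over the clamp and check with the wrist camera.

Call:
carry_out(linear=[[0.45,1,0.25],[0.45,1,0.25],[0.45,1,0.25],[0.45,1,0.25],[0.45,1,0.25],[0.45,1,0.25],[0.45,1,0.25],[0.45,1,0.25],[0.45,1,0.25],[0.45,1,0.25],[0.45,1,0.25]], rotation=[[0,0,0.39],[0,0,0.39],[0,0,0.39],[0,0,0.39],[0,0,0.39],[0,0,0.39],[0,0,0.39],[0,0,0.39],[0,0,0.39],[0,0,0.39],[0,0,0.39]], grip=[-1,-1,-1,-1,-1,-1,-1,-1,-1,-1,-1])

```text
time: 1.2
ee_pos: [0.3223, -0.2818, 0.2942]
tcp_rot: [-180.0, -0.0, 58.4]
wrist_force: [0.4, 0.3, -1.1]
opening: 0.0853
grasp_force: 0.0
```

Call:
carry_out(linear=[[0.45,1,0.25],[0.45,1,0.25],[0.45,1,0.25],[0.45,1,0.25],[0.45,1,0.25],[0.45,1,0.25],[0.45,1,0.25],[0.45,1,0.25],[0.45,1,0.25],[0.45,1,0.25],[0.45,1,0.25],[0,0,0]], rotation=[[0,0,0.39],[0,0,0.39],[0,0,0.39],[0,0,0.39],[0,0,0.39],[0,0,0.39],[0,0,0.39],[0,0,0.39],[0,0,0.39],[0,0,0.39],[0,0,0.39],[0,0,0]], grip=[-1,-1,-1,-1,-1,-1,-1,-1,-1,-1,-1,-1])

```text
time: 2.4
ee_pos: [0.4219, -0.0611, 0.3493]
tcp_rot: [-180.0, -0.0, 92.8]
wrist_force: [0.1, 0.4, -0.1]
opening: 0.0858
grasp_force: 0.0
```

Run:
```python
from h import *
m=bot.camera_model("wrist");im=bot.camera("wrist");cv2.imwrite("pics/w1.png",im);import pickle;pickle.dump(m,open("w1.pkl","wb"))
o=bot.get_obs();print(o["time"],o["ee_pos"],o["tcp_rot"])
c,_=ray(m,320,240);print("cam",c,m["fx"]);
for p in[(.4932,.0005,.014),(.498,.268,.027),(.4958,-.0594,.014)]:print(proj(m,p))
```

```text
2.45 [ 0.42144101 -0.06194842  0.34905318] [-1.79967162e+02 -2.79717778e-03  9.26830281e+01]
cam [0.41835034 0.00656612 0.48367561] 355.16482586513376
(np.float64(381.1343289008104), np.float64(150.8273340363479))
(np.float64(411.5019890637237), np.float64(-113.22386118464848))
(np.float64(378.8950809869074), np.float64(197.49964957374357))
```

View pics/w1.png

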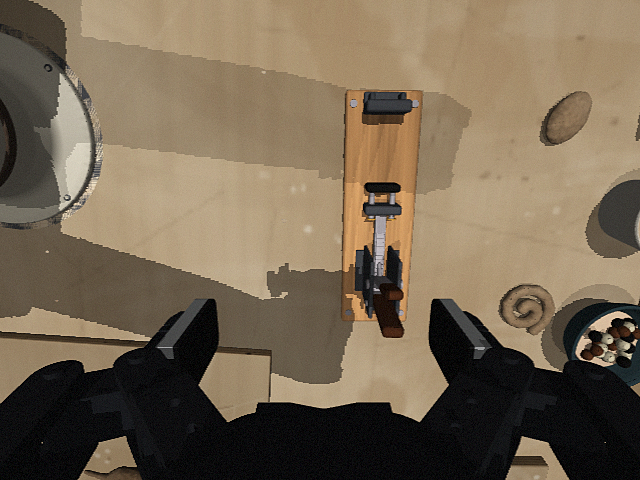

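The wrist view shows the whole board, with corners near (346,90), (422,90), (412,321) and (342,321). The fixed jaw is at (387,104), the pad at (382,188) and the trigger and handle at (388,300).

Run:
```python
from h import *
import pickle
m=pickle.load(open("w1.pkl","rb"));im=cv2.imread("pics/w1.png")
hsv=cv2.cvtColor(im,cv2.COLOR_BGR2HSV)
k=((hsv[...,1]>115)&(hsv[...,2]>90)).astype(np.uint8)*255;z=np.zeros_like(k);z[80:330,330:435]=k[80:330,330:435]
z=cv2.morphologyEx(z,cv2.MORPH_OPEN,np.ones((3,3)))
b=max(cv2.findContours(z,0,1)[0],key=cv2.contourArea)
h=cv2.approxPolyDP(cv2.convexHull(b),4,True)[:,0];print(h.tolist())
P=np.array([onz(m,u,v,.014)[:2] for u,v in h]);print(np.round(P,4))
# left/right edges: rows midpoints
mid=[]
for r in range(100,315,5):
    x=np.where(z[r])[0]
    if len(x)>5: mid.append((onz(m,x[0]-.5,r,.014)[:2],onz(m,x[-1]+.5,r,.014)[:2]))
mid=np.array(mid);w=mid[:,1,0]-mid[:,0,0];print("w",np.median(w))
f=np.polyfit(mid.mean(1)[:,1],mid.mean(1)[:,0],1);print("yaw",-np.degrees(np.arctan(f[0])),f)
print("pad front top", onz(m,382,183,.045),onz(m,382,181.5,.045),"jaw top near edge",onz(m,388,114,.054))
tm=bot.camera_model("top");print("top pad",onz(tm,389.4,253.5,.045))
for z_ in(0,.027):print(np.round([onz(tm,u,v,.027)[:2] for u,v in((258,246.6),(254,254.5),(273,262.8),(277.5,253.5))],4))
```

```text
[[421, 91], [406, 313], [342, 320], [346, 91]]
[[ 0.5355  0.0737]
 [ 0.5505 -0.2254]
 [ 0.4583 -0.2412]
 [ 0.4435  0.0692]]
w 0.09396355816504237
yaw 2.5649206427382776 [-0.04479624  0.49348433]
pad front top [ 0.49286425 -0.0370996   0.045     ] [ 0.49269395 -0.03528458  0.045     ] jaw top near edge [0.49087142 0.04195406 0.054     ]
top pad [ 0.49238748 -0.03586915  0.045     ]
[[0.5178 0.2862]
 [0.4981 0.2958]
 [0.4767 0.2484]
 [0.4997 0.2374]]
[[0.5178 0.2862]
 [0.4981 0.2958]
 [0.4767 0.2484]
 [0.4997 0.2374]]
```

Both views agree: clamp yaw 2.56°, centre line x = 0.4935 − 0.0448·y, origin y about -0.061. The pad face is at about 25 mm, so jaw ≈ 0.025. Next I'll look closely at the block.

Call:
carry_out(linear=[[0.2,0.95,-0.4],[0.2,0.95,-0.4],[0.2,0.95,-0.4],[0.2,0.95,-0.4],[0.2,0.95,-0.4],[0.2,0.95,-0.4],[0.2,0.95,-0.5],[0.2,0.95,-0.5],[0.2,0.95,-0.5],[0.2,0.95,-0.5],[0.2,0.95,-0.5],[0.2,0.95,-0.5]], rotation=[[0,0,-0.24],[0,0,-0.24],[0,0,-0.24],[0,0,-0.24],[0,0,-0.24],[0,0,-0.24],[0,0,-0.24],[0,0,-0.24],[0,0,-0.24],[0,0,-0.24],[0,0,-0.24],[0,0,-0.24]], grip=[-1,-1,-1,-1,-1,-1,-1,-1,-1,-1,-1,-1])

```text
time: 3.65
ee_pos: [0.4692, 0.1652, 0.2405]
tcp_rot: [-180.0, 0.0, 69.4]
wrist_force: [1.1, -0.1, -0.6]
opening: 0.0856
grasp_force: 0.0
```

Call:
carry_out(linear=[[0.2,0.95,-0.5],[0.2,0.95,-0.5],[0,0,0],[0,0,0]], rotation=[[0,0,0],[0,0,0],[0,0,0],[0,0,0]], grip=[-1,-1,-1,-1])

```text
time: 4.05
ee_pos: [0.477, 0.2026, 0.2209]
tcp_rot: [-180.0, 0.1, 69.5]
wrist_force: [-0.1, 0.1, 0.2]
opening: 0.0856
grasp_force: 0.0
```

Run:
```python
from h import *
m=bot.camera_model("wrist");im=bot.camera("wrist");cv2.imwrite("pics/w2.png",im);import pickle;pickle.dump(m,open("w2.pkl","wb"))
o=bot.get_obs();print(o["time"],o["ee_pos"],o["tcp_rot"])
u,v=map(int,proj(m,(.498,.267,.027)));print(u,v)
med=np.median(im[max(0,v-120):v+120,max(0,u-150):u+150].reshape(-1,3),0)
d=np.abs(im.astype(int)-med).sum(2); k=(d>70).astype(np.uint8)*255
k[:max(0,v-110)]=0;k[v+110:]=0;k[:,:u-110]=0;k[:,u+110:]=0
b=max(cv2.findContours(k,0,1)[0],key=cv2.contourArea);r=cv2.minAreaRect(b);print(r)
for z in(0,.027):
    c=np.array([onz(m,*p,z)[:2] for p in cv2.boxPoints(r)]);print(np.round(c,4),c.mean(0),[np.linalg.norm(c[i]-c[i-1]).round(4) for i in range(4)])
```

```text
4.1 [0.4771106  0.20239542 0.22145871] [-1.79998699e+02  2.59202275e-02  6.94878900e+01]
319 142
((263.0, 225.0), (108.0, 52.0), -0.0)
[[0.3507 0.2056]
 [0.3742 0.2551]
 [0.4759 0.2172]
 [0.4565 0.1661]] [0.41431703 0.21097801] [np.float64(0.113), np.float64(0.0548), np.float64(0.1085), np.float64(0.0546)]
[[0.3621 0.2102]
 [0.3839 0.2559]
 [0.4778 0.2209]
 [0.4599 0.1737]] [0.42089395 0.2151724 ] [np.float64(0.1044), np.float64(0.0507), np.float64(0.1002), np.float64(0.0505)]
```

View pics/w2.png

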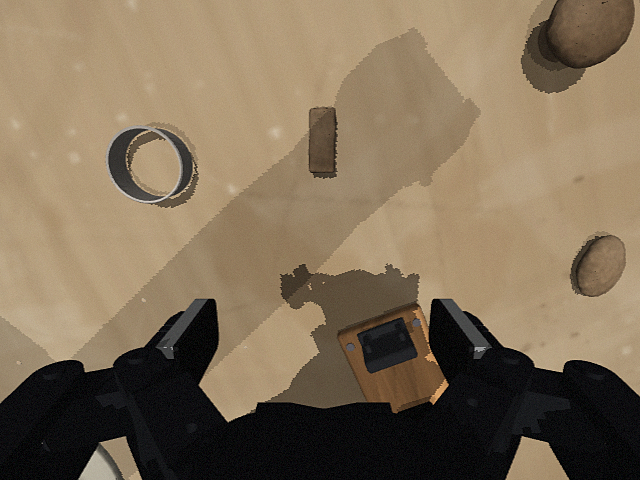

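The block is at (322,140), upright in the image, so yaw 69.5° lines up with it. Top face corners are roughly (309,107), (335,108), (335,173) and (309,172).

Run:
```python
from h import *
import pickle
m=pickle.load(open("w2.pkl","rb"))
c=np.array([onz(m,u,v,.027)[:2] for u,v in((309,107),(335.5,107.5),(335.5,172.5),(309,171.5))])
print(np.round(c,4),c.mean(0),[np.linalg.norm(c[i]-c[i-1]).round(4) for i in range(4)])
d=c[0]-c[3]+c[1]-c[2];print(np.degrees(np.arctan2(-d[0],d[1])), proj(m,(.4771,.2024,.2)))
```

```text
[[0.4996 0.2982]
 [0.521  0.2898]
 [0.5021 0.2376]
 [0.4798 0.2469]] [0.50065044 0.2681262 ] [np.float64(0.055), np.float64(0.023), np.float64(0.0555), np.float64(0.0241)]
-20.519036742379704 (np.float64(323.3686756448616), np.float64(292.0424542205519))
```

Call:
carry_out(linear=[[0.29,0.82,-0.95],[0.29,0.82,-0.95],[0.29,0.82,-0.95],[0.29,0.82,-0.95],[0,0,-0.95],[0,0,-0.95],[0,0,-0.95],[0,0,-0.95],[0,0,-0.95],[0,0,-0.95],[0,0,-0.9],[0,0,0]], rotation=[[0,0,0],[0,0,0],[0,0,0],[0,0,0],[0,0,0],[0,0,0],[0,0,0],[0,0,0],[0,0,0],[0,0,0],[0,0,0],[0,0,0]], grip=[-0.5,-0.5,-0.5,-0.5,-0.5,-0.5,-0.5,-0.5,-0.5,-0.5,-0.5,-0.5])

```text
time: 5.3
ee_pos: [0.4994, 0.2673, 0.0115]
tcp_rot: [-179.9, 0.1, 69.5]
wrist_force: [-0.3, 0.5, -0.2]
opening: 0.0639
grasp_force: 0.0
```

Call:
carry_out(linear=[[0,0,0],[0,0,0],[0,0,0],[0,0,0],[0,0,0],[0,0,0],[0,0,0],[0,0,0]], rotation=[[0,0,0],[0,0,0],[0,0,0],[0,0,0],[0,0,0],[0,0,0],[0,0,0],[0,0,0]], grip=[0.6,0.6,0.6,0.6,0.6,0.6,0.6,0.6], grip_force=20)

```text
time: 6.1
ee_pos: [0.5011, 0.2691, 0.0148]
tcp_rot: [179.9, -0.1, 69.5]
wrist_force: [-0.1, -2.6, 6.9]
opening: 0.024
grasp_force: 22.3
```

Call:
carry_out(linear=[[0,0,0.5],[0,0,1],[0,0,1],[0,0,1],[0,0,1],[0,0,0.5],[0,0,0]], rotation=[[0,0,0],[0,0,0],[0,0,0],[0,0,0],[0,0,0],[0,0,0],[0,0,0]], grip=[0.6,0.6,0.6,0.6,0.6,0.6,0.6], grip_force=25)

```text
time: 6.8
ee_pos: [0.501, 0.2693, 0.1151]
tcp_rot: [179.9, -0.1, 69.5]
wrist_force: [-0.2, 0.1, -0.9]
opening: 0.0237
grasp_force: 24.9
```

Run:
```python
from h import *
o=bot.get_obs();print(o["ee_pos"],o["tcp_rot"],o["opening"],o["grasp_force"])
cv2.imwrite("pics/w3.png",bot.camera("wrist")[200:480,150:500])
```

```text
[0.5010474  0.26932743 0.11511491] [ 1.79897358e+02 -1.20496733e-01  6.95417328e+01] 0.023704164343984487 24.895541360601783
```

View pics/w3.png

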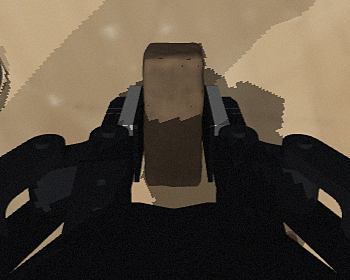

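The block is held straight and level. Its front top edge is near row 255 and its back edge near row 385 (full image), at columns 294–354.

Run:
```python
from h import *
m=bot.camera_model("wrist");o=bot.get_obs();t=np.radians(o["tcp_rot"][2]);x=np.array([np.cos(t),np.sin(t)])
for v in(243,255,385):
  for z in (.1003,.1273):
    p=onz(m,324,v,z);print(v,z,((p[:2]-o["ee_pos"][:2])@x).round(4),end=' ; ')
print()
print(onz(m,294,320,.1273)-onz(m,354,320,.1273))
```

```text
243 0.1003 0.0261 ; 243 0.1273 0.0337 ; 255 0.1003 0.0207 ; 255 0.1273 0.0293 ; 385 0.1003 -0.0456 ; 385 0.1273 -0.0249 ; 
[-0.021133    0.00789806  0.        ]
```

Call:
carry_out(linear=[[-0.03,-0.95,0],[-0.03,-0.95,0],[-0.03,-0.95,0],[-0.03,-0.95,0],[-0.03,-0.95,0],[-0.03,-0.95,0],[-0.03,-0.95,0],[-0.03,-0.95,0],[-0.03,-0.95,0],[-0.03,-0.95,0],[-0.03,-0.95,0],[-0.03,-0.95,0]], rotation=[[0,0,0.24],[0,0,0.24],[0,0,0.24],[0,0,0.24],[0,0,0.24],[0,0,0.24],[0,0,0.24],[0,0,0.24],[0,0,0.24],[0,0,0.24],[0,0,0.24],[0,0,0.24]], grip=[0.6,0.6,0.6,0.6,0.6,0.6,0.6,0.6,0.6,0.6,0.6,0.6])

```text
time: 8.05
ee_pos: [0.4925, 0.0401, 0.1119]
tcp_rot: [-179.9, 0.0, 92.7]
wrist_force: [0.6, -0.1, -0.0]
opening: 0.0237
grasp_force: 24.9
```

Call:
carry_out(linear=[[0,-0.95,-0.3],[0,-1,-0.7],[0,0,-0.8],[0,0,0],[0,0,0]], rotation=[[0,0,0],[0,0,0],[0,0,0],[0,0,0],[0,0,0]], grip=[0.6,0.6,0.6,0.6,0.6])

```text
time: 8.55
ee_pos: [0.4926, 0.002, 0.0767]
tcp_rot: [-179.9, -0.0, 92.6]
wrist_force: [-0.1, -0.0, -0.2]
opening: 0.0235
grasp_force: 24.9
```

Run:
```python
from h import *
o=bot.get_obs();print(o["ee_pos"],o["tcp_rot"])
m=bot.camera_model("wrist");im=bot.camera("wrist");cv2.imwrite("pics/w4.png",im)
import pickle;pickle.dump(m,open("w4.pkl","wb"))
```

```text
[0.4925985  0.00201287 0.07667517] [-1.79904507e+02 -8.63317333e-03  9.25771507e+01]
```

View pics/w4.png

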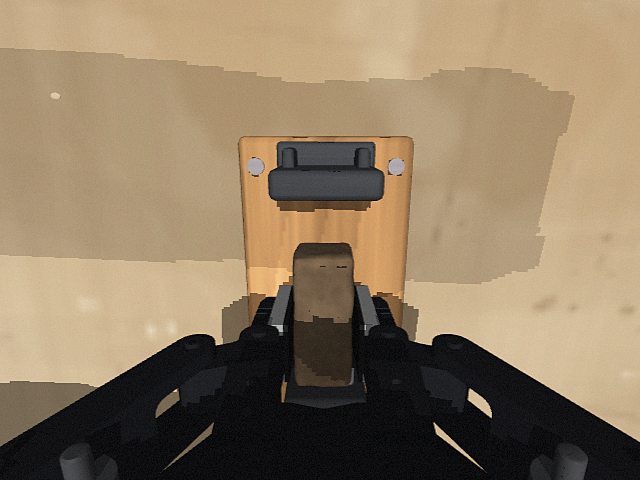

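The block is held straight, with its centre at column 324. The jaw and board are centred at column 326, and the fixed jaw's near top edge is at about row 199.

Run:
```python
from h import *
import pickle
m=pickle.load(open("w4.pkl","rb"))
a,b=onz(m,239.5,150,.014),onz(m,412.5,150,.014);print(a,b,(a+b)/2,.4935-.0448*a[1])
print("end",onz(m,326,136.5,.014)," jawtop back/near",onz(m,326,169,.054),onz(m,326,199,.054),onz(m,326,194,.054))
a,b=onz(m,269,185,.054),onz(m,383,185,.054);print(a,b,(a+b)/2)
# 45: block bottom z=.0619, top .0889
for v in(243,255,387):print(v,onz(m,324,v,.0889)[:2],onz(m,324,v,.0619)[:2])
print(.5*(onz(m,293,320,.0889)+onz(m,354,320,.0889)))
```

```text
[0.44458515 0.06399158 0.014     ] [0.53737341 0.06818065 0.014     ] [0.49097928 0.06608611 0.014     ] 0.49063317743223295
end [0.49066304 0.07302534 0.014     ]  jawtop back/near [0.49107254 0.0588539  0.054     ] [0.49168955 0.04579599 0.054     ] [0.49158476 0.0480137  0.054     ]
[0.46638485 0.05083156 0.054     ] [0.51640293 0.05309476 0.054     ] [0.49139389 0.05196316 0.054     ]
243 [0.49124247 0.03531692] [0.49161941 0.0277088 ]
255 [0.49144789 0.03082473] [0.49187025 0.02222337]
387 [ 0.49399764 -0.02493464] [ 0.49498377 -0.04586475]
[0.49244149 0.00490673 0.0889    ]
```

Call:
carry_out(linear=[[0.05,0,-0.8],[0,0,-0.8],[0,0,-0.5],[0,0,-0.15],[0,0,-0.05],[0,0,0],[0,0,0]], rotation=[[0,0,0],[0,0,0],[0,0,0],[0,0,0],[0,0,0],[0,0,0],[0,0,0]], grip=[0.6,0.6,0.6,0.6,0.6,0.6,0.6])

```text
time: 9.3
ee_pos: [0.4946, 0.0019, 0.032]
tcp_rot: [179.9, 0.0, 92.6]
wrist_force: [0.2, -0.1, -0.3]
opening: 0.0237
grasp_force: 24.9
```

Call:
carry_out(linear=[[0,0,-0.05],[0,0,0],[0,0,0]], rotation=[[0,0,0],[0,0,0],[0,0,0]], grip=[0.6,0.6,0.6])

```text
time: 9.6
ee_pos: [0.4942, 0.0019, 0.0304]
tcp_rot: [180.0, 0.0, 92.6]
wrist_force: [0.4, -0.1, -0.4]
opening: 0.0238
grasp_force: 24.9
```

Call:
carry_out(linear=[[0,0,-0.07],[0,0,0],[0,0,0]], rotation=[[0,0,0],[0,0,0],[0,0,0]], grip=[0.6,0.6,0.6])

```text
time: 9.9
ee_pos: [0.4942, 0.0019, 0.0289]
tcp_rot: [180.0, -0.0, 92.6]
wrist_force: [0.4, 0.2, 0.7]
opening: 0.0239
grasp_force: 24.9
```

Call:
carry_out(linear=[[0,0,-0.05],[0,0,0],[0,0,0]], rotation=[[0,0,0],[0,0,0],[0,0,0]], grip=[0.6,0.6,0.6])

```text
time: 10.2
ee_pos: [0.4942, 0.0019, 0.0288]
tcp_rot: [180.0, 0.0, 92.6]
wrist_force: [-3.6, -0.3, 8.9]
opening: 0.0238
grasp_force: 26.0
```

Call:
carry_out(linear=[[0,0,0.05],[0,0,0],[0,0,0],[0,0,0],[0,0,0],[0,0,0.2],[0,0,0.6],[0,0,1],[0,0,1],[0,0,1],[0,0,1]], rotation=[[0,0,0],[0,0,0],[0,0,0],[0,0,0],[0,0,0],[0,0,0],[0,0,0],[0,0,0],[0,0,0],[0,0,0],[0,0,0]], grip=[0.1,0.1,0.1,0.1,0.1,0.1,0.1,0.1,0.1,0.1,0.1])

```text
time: 11.3
ee_pos: [0.4943, 0.0019, 0.1268]
tcp_rot: [179.9, 0.0, 92.6]
wrist_force: [0.3, -0.3, 0.6]
opening: 0.0384
grasp_force: 0.0
```

Call:
carry_out(linear=[[0,0,1],[0,0,1],[0,0,1],[0,-0.4,1],[0,-0.8,1],[0,-1,0.5],[0.05,-1,0],[0.05,-1,0],[0.05,-1,0],[0.05,-1,0],[0.05,-0.9,0],[0.05,0,0]], rotation=[[0,0,-0.9],[0,0,-0.95],[0,0,-0.95],[0,0,-0.95],[0,0,-0.95],[0,0,-0.95],[0,0,-0.95],[0,0,-0.95],[0,0,-0.95],[0,0,-0.95],[0,0,-0.95],[0,0,-0.85]], grip=[-1,-1,-1,-1,-1,-1,-1,-1,-1,-1,-1,-1])

```text
time: 12.5
ee_pos: [0.5, -0.1418, 0.2358]
tcp_rot: [180.0, -0.0, 2.2]
wrist_force: [-0.4, 0.1, -0.4]
opening: 0.0859
grasp_force: 0.0
```

Run:
```python
from h import *
o=bot.get_obs();print(o["ee_pos"],o["tcp_rot"],o["q"])
m=bot.camera_model("wrist");im=bot.camera("wrist");t=bot.camera("top")
cv2.imwrite("pics/w5.png",im);cv2.imwrite("pics/t5.png",t);
import pickle;pickle.dump(m,open("w5.pkl","wb"))
o=np.zeros((600,800,3),np.uint8);o[:360,:480]=cv2.resize(im,(480,360));o[360:600,:480]=cv2.resize(t[215:295,330:490],(480,240),interpolation=2)
s=bot.camera("side");cv2.imwrite("pics/s5.png",s);o[:500,500:800]=cv2.resize(s[175:275,305:365],(300,500),interpolation=2)
cv2.imwrite("pics/m5.png",o)
```

```text
[ 0.50002978 -0.14180976  0.23581261] [ 1.79964919e+02 -3.73229160e-02  2.16149652e+00] [-1.58218340e+01  6.94634431e-01  5.23362679e+00  9.44926619e+01
 -2.18439892e-02  1.62016672e+02]
```

View pics/m5.png

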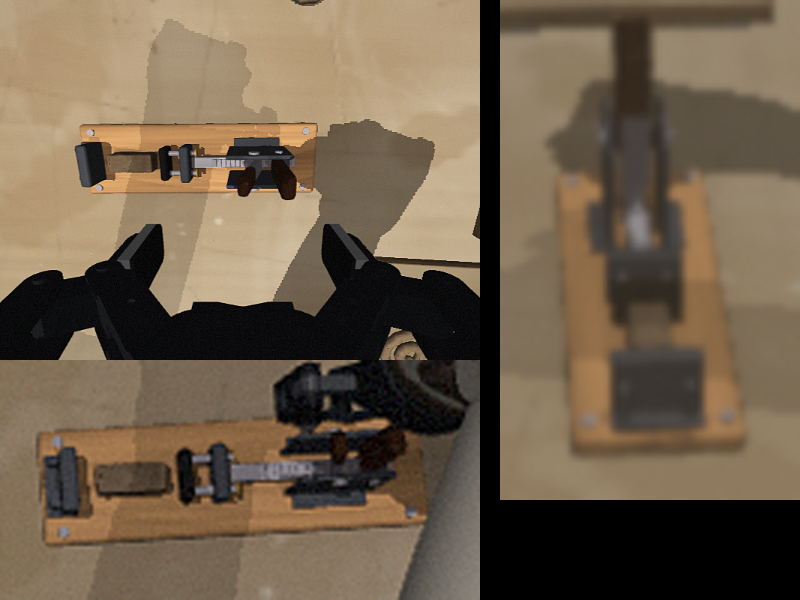

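The block lies in line between the jaws, clear of the pad, in all three views. In the wrist view the trigger top is at about (329,253) and the handle top at about (384,260), full scale.

Run:
```python
from h import *
import pickle
m=pickle.load(open("w5.pkl","rb"));im=cv2.imread("pics/w5.png")
hsv=cv2.cvtColor(im,cv2.COLOR_BGR2HSV)
k=((hsv[...,2]<75)&(hsv[...,1]>90)).astype(np.uint8)*255;z=0*k;z[215:272,310:405]=k[215:272,310:405]
for r in(245,250,255,260):
    x=np.where(z[r])[0];s=np.split(x,np.where(np.diff(x)>2)[0]+1);print(r,[(int(a[0]),int(a[-1]),onz(m,a[0],r,.145).round(4)[:2].tolist(),onz(m,a[-1],r,.149).round(4)[:2].tolist()) for a in s if len(a)>3])
for y in(-80,-100,-130):
    w=np.array([.4938+.0448*.0605-np.sin(.0447)*y/1e3,-.0605+y/1e3*np.cos(.0447),.13]);print(y,w.round(4),np.round(proj(m,w)))
```

```text
245 [(316, 339, [0.5034, -0.1377], [0.5051, -0.1526]), (368, 394, [0.5047, -0.1719], [0.5064, -0.1882])]
250 [(317, 335, [0.5, -0.1384], [0.5016, -0.1502]), (370, 394, [0.5013, -0.1735], [0.5031, -0.1885])]
255 [(317, 333, [0.4965, -0.1385], [0.4982, -0.149]), (373, 394, [0.4979, -0.1758], [0.4997, -0.1888])]
260 [(319, 330, [0.4931, -0.14], [0.4947, -0.1472]), (375, 393, [0.4945, -0.1774], [0.4962, -0.1885])]
-80 [ 0.5001 -0.1404  0.13  ] [320. 244.]
-100 [ 0.501  -0.1604  0.13  ] [349. 244.]
-130 [ 0.5023 -0.1904  0.13  ] [391. 243.]
```

The trigger and handle positions match the model within 2 mm. I'll lower the open fingers around them, centred at clamp y = -115.

Call:
carry_out(linear=[[0.04,-0.84,0],[0.04,-0.84,0],[0,0,0],[0,0,-1],[0,0,-1],[0,0,-1],[0,0,-1],[0,0,-1],[0,0,-0.7],[0,0,-0.2],[0,0,0],[0,0,0]], rotation=[[0,0,0.05],[0,0,0],[0,0,0],[0,0,0],[0,0,0],[0,0,0],[0,0,0],[0,0,0],[0,0,0],[0,0,0],[0,0,0],[0,0,0]], grip=[-1,-1,-1,-1,-1,-1,-1,-1,-1,-1,-1,-1])

```text
time: 13.85
ee_pos: [0.5022, -0.1738, 0.1179]
tcp_rot: [180.0, -0.1, 3.0]
wrist_force: [-0.2, 0.4, -0.3]
opening: 0.0854
grasp_force: 0.0
```

Call:
carry_out(linear=[[0,0,0],[0,0,0],[0,0,0],[0,0,0],[0,0,0]], rotation=[[0,0,0],[0,0,0],[0,0,0],[0,0,0],[0,0,0]], grip=[-0.3,-0.3,-0.3,-0.3,-0.3], grip_force=30)

```text
time: 14.35
ee_pos: [0.5019, -0.1735, 0.1171]
tcp_rot: [-180.0, -0.0, 3.0]
wrist_force: [-0.3, 5.2, 3.6]
opening: 0.0553
grasp_force: 2.3
```

Call:
carry_out(linear=[[0,-0.08,0],[0,0,0],[0,0,0],[0,0,0],[0,0,0],[0,0,0],[0,0,0],[0,0,0]], rotation=[[0,0,0],[0,0,0],[0,0,0],[0,0,0],[0,0,0],[0,0,0],[0,0,0],[0,0,0]], grip=[-0.2,-0.1,0,0.1,0.15,0.2,0.25,0.25])

```text
time: 15.15
ee_pos: [0.5019, -0.1731, 0.118]
tcp_rot: [-179.7, -0.1, 3.1]
wrist_force: [-2.0, 15.5, 13.8]
opening: 0.0327
grasp_force: 25.8
```

```bash
cat > look.py <<'E'
from h import *
import sys
n=sys.argv[1];m=bot.camera_model("wrist");im=bot.camera("wrist");cv2.imwrite(f"pics/w{n}.png",im)
t=bot.camera("top");cv2.imwrite(f"pics/t{n}.png",t)
import pickle;pickle.dump(m,open(f"w{n}.pkl","wb"))
o=bot.get_obs();print(o["time"],o["ee_pos"],o["wrist_force"],o["opening"],o["grasp_force"])
d=np.array([-np.sin(.0447),np.cos(.0447)]);O=np.array([.4965,-.0605])
for y,z in((25,.045),(47,.045),(105,.054)):
    w=np.r_[O+d*y/1e3,z];print(y,"wrist px",np.round(proj(m,w)),"top px",np.round(proj(bot.camera_model('top'),w),1))
c=np.zeros((600,800,3),np.uint8);c[:480,:640]=im;c[480:,:320]=cv2.resize(t[225:285,335:495],(320,120))
cv2.imwrite(f"pics/m{n}.png",c)
E
python3 look.py 6
```

```text
15.25 [ 0.50194993 -0.1730618   0.11804319] [-2.07369407 15.82811018 13.20397786] 0.032436227420511235 25.78580387751572
25 wrist px [ 99. 257.] top px [389.2 252.3]
47 wrist px [ 63. 257.] top px [380.1 252.8]
105 wrist px [-46. 260.] top px [356.3 253.7]
```

View pics/m6.png

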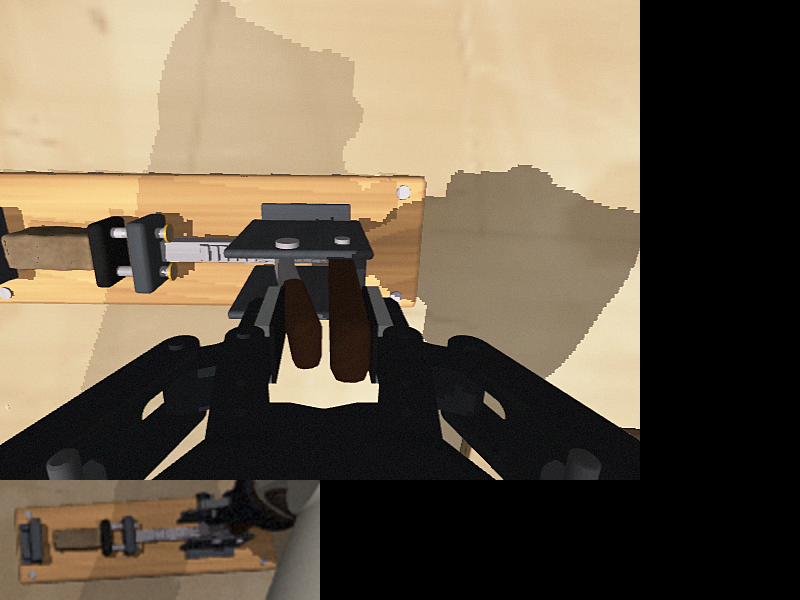

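The wrist view shows the pad (left edge near column 88) now touching the back of the block at (45,250), with the trigger fully squeezed between the fingers. The first squeeze advanced the jaw about 7–8 mm. Next: release and squeeze again.

Call:
carry_out(linear=[[0,0,0],[0,0,0],[0,0,0],[0,0,0],[0,0,0],[0,0,0]], rotation=[[0,0,0],[0,0,0],[0,0,0],[0,0,0],[0,0,0],[0,0,0]], grip=[-0.7,-0.7,-0.7,-0.7,-0.7,-0.7])

```text
time: 15.85
ee_pos: [0.5016, -0.1753, 0.1166]
tcp_rot: [-180.0, 0.0, 3.0]
wrist_force: [-0.1, 1.6, -1.9]
opening: 0.0724
grasp_force: 1.2
```

Call:
carry_out(linear=[[0,0,0],[0,0,0],[0,0,0],[0,0,0],[0,0,0],[0,0,0],[0,0,0],[0,0,0],[0,0,0],[0,0,0]], rotation=[[0,0,0],[0,0,0],[0,0,0],[0,0,0],[0,0,0],[0,0,0],[0,0,0],[0,0,0],[0,0,0],[0,0,0]], grip=[-0.5,-0.3,-0.2,-0.1,0,0.1,0.15,0.2,0.22,0.22])

```text
time: 16.85
ee_pos: [0.5022, -0.173, 0.1185]
tcp_rot: [-179.7, -0.1, 3.1]
wrist_force: [-1.4, 17.3, 11.5]
opening: 0.0336
grasp_force: 9.5
```

```bash
cat > pad.py <<'E'
from h import *
import sys
a=[]
for n in sys.argv[1:]:
    im=cv2.imread(f"pics/w{n}.png");a.append(cv2.resize(im[200:310,0:190],None,fx=4,fy=2.6))
cv2.imwrite(f"pics/p{n}.png",np.vstack(a[-2:]))
E
python3 look.py 7; python3 pad.py 6 7
```

```text
16.95 [ 0.50223934 -0.17297392  0.11853901] [-2.48113801 16.45827954 13.54414234] 0.03326824144764418 9.504036332073156
25 wrist px [100. 257.] top px [389.2 252.3]
47 wrist px [ 64. 257.] top px [380.1 252.8]
105 wrist px [-45. 261.] top px [356.3 253.7]
```

View pics/p7.png

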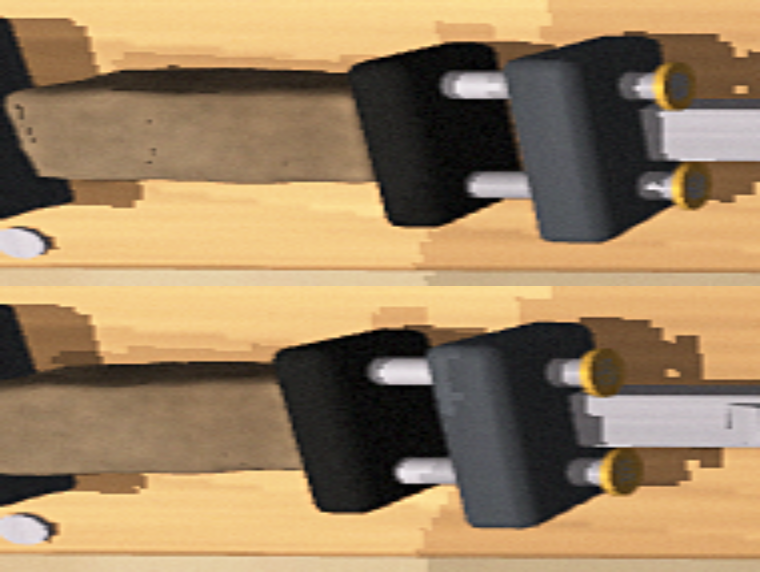

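The pad has advanced about 11 mm more, to clamp y ≈ 43, with its spring still free. The pins between pad and jaw, and their yellow heads behind the jaw, work as a compression gauge. That was the tenth picture, so from here I measure numerically.

Call:
carry_out(linear=[[0,0,0],[0,0,0],[0,0,0],[0,0,0],[0,0,0],[0,0,0]], rotation=[[0,0,0],[0,0,0],[0,0,0],[0,0,0],[0,0,0],[0,0,0]], grip=[-0.7,-0.7,-0.7,-0.7,-0.7,-0.7])

```text
time: 17.55
ee_pos: [0.5017, -0.1753, 0.1167]
tcp_rot: [-180.0, 0.0, 3.0]
wrist_force: [0.9, 2.8, -2.2]
opening: 0.0724
grasp_force: 1.2
```

```bash
cat > gauge.py <<'E'
from h import *
import sys
n=sys.argv[1]
if len(sys.argv)>2:
    cv2.imwrite(f"pics/w{n}.png",bot.camera("wrist"));o=bot.get_obs()
    print(o["time"].__round__(2),o["ee_pos"].round(4),o["wrist_force"].round(1),round(o["opening"],4),round(o["grasp_force"],1))
im=cv2.imread(f"pics/w{n}.png");h=cv2.cvtColor(im,cv2.COLOR_BGR2HSV).astype(int)
H,S,V=h[...,0],h[...,1],h[...,2]
y=((H>18)&(H<32)&(S>170)&(V>110)).astype(np.uint8);y[:205]=0;y[295:]=0;y[:,215:]=0
q,l,st,ce=cv2.connectedComponentsWithStats(y)
for i in range(1,q):
    if st[i,4]<15:continue
    cx,cy=ce[i];r0=int(cy)
    br=(S<50)&(V>120)
    out=[]
    for r in range(r0-4,r0+5):
        x=np.where(br[r,:int(cx)])[0];x=x[x>cx-75]
        out.append([(int(a[0]),int(a[-1])) for a in np.split(x,np.where(np.diff(x)>1)[0]+1) if len(a)>4])
    print("head",ce[i].round(1),st[i,4],out[2:8:1])
    print("  V row",V[r0,int(cx)-70:int(cx)+4:2].tolist())
E
for i in 6 7; do python3 gauge.py $i; done; python3 gauge.py 8 x
```

```text
head [165.1 227.9] 20 [[], [], [], [(116, 125)], [(114, 125)], [(114, 125)]]
  V row [38, 31, 24, 19, 12, 12, 14, 15, 20, 64, 54, 59, 67, 62, 64, 83, 84, 86, 93, 91, 91, 94, 89, 68, 61, 35, 31, 32, 35, 29, 27, 49, 35, 26, 78, 213, 75]
head [169.7 267.3] 15 [[], [], [(120, 130)], [(118, 131)], [(118, 131)], [(117, 131)]]
  V row [39, 37, 36, 31, 19, 12, 16, 11, 14, 49, 102, 143, 143, 141, 143, 141, 111, 85, 92, 90, 90, 94, 94, 77, 67, 48, 37, 40, 32, 32, 32, 90, 88, 83, 98, 227, 69]
head [146.9 232.7] 32 [[(95, 106), (140, 144)], [(95, 106), (140, 144)], [(93, 107), (140, 144)], [(93, 107), (140, 144)], [(93, 107), (140, 144)], [(93, 107), (140, 144)]]
  V row [33, 41, 29, 28, 17, 16, 16, 6, 89, 168, 227, 228, 227, 226, 224, 222, 92, 110, 91, 89, 94, 92, 90, 67, 62, 44, 28, 37, 33, 28, 63, 98, 125, 194, 211, 248, 65]
head [151.6 267.8] 15 [[], [], [(102, 112)], [(100, 112)], [(100, 112)], [(99, 112)]]
  V row [36, 41, 38, 31, 20, 15, 14, 20, 15, 33, 120, 153, 151, 148, 137, 141, 71, 90, 92, 93, 97, 93, 88, 64, 62, 42, 35, 36, 33, 26, 33, 76, 86, 81, 130, 231, 97]
17.6 [ 0.5017 -0.1753  0.1167] [ 0.7  2.  -1.2] 0.0729 1.2
head [140.  233.7] 29 [[(88, 99)], [(86, 100), (133, 137)], [(86, 100), (133, 137)], [(86, 100), (133, 137)], [(88, 100), (133, 138)], [(87, 100)]]
  V row [33, 36, 24, 19, 17, 15, 13, 6, 85, 158, 221, 218, 222, 223, 221, 219, 80, 99, 101, 94, 83, 85, 86, 68, 58, 39, 25, 29, 30, 27, 30, 97, 132, 208, 208, 255, 102]
head [145.8 272.6] 29 [[(93, 106)], [(93, 106)], [(92, 106)], [(92, 106)], [(93, 106)], [(93, 106)]]
  V row [33, 31, 29, 26, 18, 20, 17, 12, 20, 249, 227, 225, 227, 220, 199, 206, 60, 82, 83, 84, 80, 81, 84, 58, 57, 42, 26, 35, 23, 28, 48, 91, 84, 222, 220, 249, 63]
```

Call:
carry_out(linear=[[0,0,0],[0,0,0],[0,0,0],[0,0,0],[0,0,0],[0,0,0],[0,0,0],[0,0,0]], rotation=[[0,0,0],[0,0,0],[0,0,0],[0,0,0],[0,0,0],[0,0,0],[0,0,0],[0,0,0]], grip=[-0.85,-0.85,-0.85,-0.5,-0.3,-0.15,-0.05,-0.05])

```text
time: 18.4
ee_pos: [0.502, -0.1736, 0.1178]
tcp_rot: [-179.8, -0.1, 3.0]
wrist_force: [-1.0, 10.9, 7.1]
opening: 0.045
grasp_force: 5.9
```

```bash
python3 gauge.py 9 x
```

```text
18.45 [ 0.502  -0.1736  0.1178] [-1.5 11.1  7.7] 0.0448 5.9
head [136.1 233.5] 28 [[(82, 93), (128, 133)], [(82, 93), (128, 133)], [(82, 93), (128, 133)], [(82, 93), (128, 133)], [(83, 93), (128, 133)], [(84, 94), (130, 134)]]
  V row [32, 34, 29, 17, 21, 16, 24, 0, 185, 231, 230, 231, 227, 239, 77, 106, 105, 106, 112, 111, 106, 89, 67, 46, 33, 27, 33, 25, 25, 105, 97, 139, 211, 213, 238, 255, 78]
head [141.7 271.8] 31 [[(91, 99), (133, 139)], [(91, 99), (132, 139)], [(91, 100), (132, 139)], [(89, 100), (132, 139)], [(89, 100), (132, 138)], [(90, 100), (132, 139)]]
  V row [40, 39, 36, 28, 17, 18, 13, 17, 12, 138, 166, 234, 229, 229, 223, 81, 87, 94, 89, 91, 90, 80, 67, 58, 35, 31, 32, 36, 32, 62, 86, 215, 199, 194, 215, 250, 65]
```

Call:
carry_out(linear=[[0,0,0],[0,0,0],[0,0,0],[0,0,0]], rotation=[[0,0,0],[0,0,0],[0,0,0],[0,0,0]], grip=[0,0.05,0.08,0.08])

```text
time: 18.85
ee_pos: [0.5021, -0.1731, 0.1182]
tcp_rot: [-179.8, -0.1, 3.1]
wrist_force: [-2.1, 14.1, 10.5]
opening: 0.0395
grasp_force: 7.7
```

```bash
python3 gauge.py 10 x
```

```text
18.9 [ 0.5021 -0.1731  0.1182] [-2.  14.7 10.1] 0.0394 7.7
head [137.6 232.3] 34 [[(84, 91), (127, 135)], [(84, 91), (126, 134)], [(84, 92), (126, 134)], [(84, 92), (126, 134)], [(84, 92), (126, 135)], [(84, 92), (126, 135)]]
  V row [40, 34, 24, 22, 18, 16, 9, 11, 95, 240, 228, 228, 229, 84, 104, 101, 109, 108, 113, 109, 88, 72, 43, 32, 30, 35, 28, 44, 136, 87, 209, 197, 197, 197, 229, 248, 76]
```

Call:
carry_out(linear=[[0,0,0],[0,0,0],[0,0,0],[0,0,0],[0,0,0],[0,0,0]], rotation=[[0,0,0],[0,0,0],[0,0,0],[0,0,0],[0,0,0],[0,0,0]], grip=[0.12,0.16,0.2,0.22,0.22,0.22])

```text
time: 19.5
ee_pos: [0.5022, -0.1729, 0.1187]
tcp_rot: [-179.7, -0.1, 3.1]
wrist_force: [-3.6, 15.7, 14.6]
opening: 0.0333
grasp_force: 9.2
```

```bash
python3 gauge.py 11 x
```

```text
19.55 [ 0.5022 -0.1729  0.1187] [-2.4 15.6 15.9] 0.0329 9.2
head [138.5 237.5] 15 [[(85, 90), (124, 135)], [(86, 90), (124, 136)], [(126, 136)], [], [], []]
  V row [38, 42, 29, 30, 12, 19, 12, 11, 11, 38, 230, 140, 107, 105, 105, 108, 115, 117, 94, 88, 61, 41, 31, 30, 27, 25, 36, 87, 80, 172, 168, 164, 166, 166, 179, 234, 70]
head [143.5 267.3] 17 [[], [], [(134, 141)], [(133, 141)], [(132, 141)], [(91, 96), (131, 141)]]
  V row [33, 38, 33, 28, 27, 22, 13, 10, 14, 60, 109, 93, 99, 101, 107, 89, 89, 89, 70, 67, 46, 28, 26, 29, 32, 31, 32, 95, 88, 83, 109, 144, 131, 132, 132, 212, 69]
```

Call:
carry_out(linear=[[0,0,0],[0,0,0],[0,0,0],[0,0,0],[0,0,0]], rotation=[[0,0,0],[0,0,0],[0,0,0],[0,0,0],[0,0,0]], grip=[0.22,0.22,0.22,0.22,0.22])

```text
time: 20.05
ee_pos: [0.5022, -0.1729, 0.1187]
tcp_rot: [-179.7, -0.1, 3.1]
wrist_force: [-3.6, 15.3, 14.4]
opening: 0.0333
grasp_force: 9.2
```

```bash
python3 gauge.py 12 x
python3 - <<'E'
from h import *
t=bot.camera("top");m=bot.camera_model("top");h=cv2.cvtColor(t,cv2.COLOR_BGR2HSV).astype(int)
k=((h[...,2]<115)&(h[...,1]>70)&(h[...,2]>55)).astype(np.uint8);z=0*k;z[243:265,352:384]=k[243:265,352:384]
c=max(cv2.findContours(z,0,1)[0],key=cv2.contourArea);r=cv2.minAreaRect(c);print(r)
p=np.array([onz(m,*q,.041)[:2] for q in cv2.boxPoints(r)]);print(p.round(4),[np.linalg.norm(p[i]-p[i-1]).round(4) for i in range(4)])
print(h[254,350:392].tolist())
E
```

```text
20.1 [ 0.5022 -0.1729  0.1187] [-3.3 15.7 14.3] 0.033 9.2
head [138.2 232.2] 30 [[(85, 89), (124, 135)], [(85, 89), (124, 135)], [(84, 89), (124, 135)], [(85, 89), (124, 135)], [(85, 89), (124, 135)], [(85, 90), (124, 135)]]
  V row [32, 26, 26, 30, 25, 19, 21, 0, 127, 244, 232, 78, 101, 106, 100, 111, 105, 106, 90, 74, 54, 30, 37, 31, 36, 26, 144, 87, 131, 200, 200, 194, 199, 194, 239, 251, 76]
head [143.4 270.7] 31 [[(133, 141)], [(131, 141)], [(91, 96), (131, 141)], [(131, 141)], [(91, 96), (127, 141)], [(92, 96), (132, 141)]]
  V row [38, 33, 36, 31, 21, 18, 17, 17, 1, 139, 159, 215, 91, 102, 90, 106, 89, 84, 74, 71, 54, 35, 32, 31, 28, 31, 56, 95, 89, 126, 188, 186, 185, 185, 202, 233, 77]
((366.74920654296875, 253.98614501953125), (19.248096466064453, 22.576297760009766), 86.8201675415039)
[[ 0.5153  0.0464]
 [ 0.5175 -0.0084]
 [ 0.4703 -0.0094]
 [ 0.4681  0.045 ]] [np.float64(0.0473), np.float64(0.0549), np.float64(0.0472), np.float64(0.0544)]
[[120, 20, 50], [123, 34, 68], [111, 29, 62], [140, 33, 70], [99, 25, 71], [116, 40, 45], [23, 99, 44], [15, 99, 90], [15, 82, 93], [17, 99, 90], [15, 98, 86], [16, 86, 92], [14, 98, 94], [14, 86, 89], [14, 88, 96], [16, 83, 89], [18, 89, 92], [15, 95, 89], [14, 84, 91], [13, 87, 88], [17, 80, 86], [15, 92, 89], [17, 103, 87], [15, 91, 84], [12, 88, 81], [13, 81, 82], [12, 103, 84], [15, 85, 93], [14, 93, 88], [21, 128, 32], [90, 99, 18], [135, 97, 21], [64, 81, 22], [14, 137, 56], [12, 118, 93], [14, 138, 63], [16, 136, 77], [173, 70, 33], [105, 38, 54], [120, 14, 71], [111, 25, 72], [115, 26, 60]]
```

The block fills the space between the fixed jaw (column 355) and the pad (column 379) with no gap, and the pad reads about 5–6 mm in and steady. Handing in.

```bash
python3 -c "
from workcell import bot
print(bot.job_done())"
```

```text
the job is handed in; nothing more can be done
None
```

I laid the block lengthwise in the clamp and pinned it against the fixed jaw with three trigger squeezes; the pad's spring is pressed in about 5–6 mm by image measurement, and I handed the job in at about 20 s with the trigger still held squeezed.

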